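# Gauge the bores of two dry-bath tube blocks and sort them

### The job

Test the bore of each of the two aluminium tube blocks with the steel go gauge from the stand, trying it in lightly and by feel, never forcing it: a block is good only if the gauge goes in until its collar rests on the block. Stand good blocks upright in the green tray and blocks that stop the gauge short upright in the red tray; there may be none, one or two of either. Leave the gauge fully home in its stand.

Things in the scene. Friction and masses are not known exactly. Their poses are not given: they have to be found in the camera images.
- gauge: Steel go plug gauge, 99 mm long, round (yaw is free), 0.14 kg, upright with the plug down. Origin: centre of the plug's lower end, z up along it. Plug 16.5 mm diameter, z 0 to 30 mm, 1 mm end chamfer; collar 28 mm diameter, 30 to 35 mm; dark round grip 15 mm diameter with green band, 39 to 95 mm (grasp near 66 mm). Starts in the stand, collar on its top, origin 6 mm above the bench.
- gauge_tip (a point): Centre of the lower end of the gauge's plug (the same point as the gauge's origin). A contact force of more than 40 N between gauge and block counts as forcing it; a force stop of a few newtons at about 12 mm/s stays well below. The gripper holds the gauge by friction.
- gauge_stand: Black square stand 68 x 68 x 36 mm, fixed. Origin: centre of its underside. A vertical hole of 21 mm diameter and 33 mm depth at its centre takes the gauge's plug with play; the collar rests on the top face, 36 mm above the origin.
- block_1: Aluminium tube block 42 x 42 x 50 mm, loose, upright, 0.2 kg. Origin: centre of underside, x and y square to its sides. Bore at its centre: mouth 17.5 mm diameter, 1 mm chamfer, 40 mm deep; a good one takes the whole 30 mm plug until the collar meets the top. Good or tight is drawn anew for each block and cannot be seen: a tight one takes the plug for 12 mm, then stops it dead.
- block_1_mouth (a point): Centre of the mouth of the bore of block_1, in its top face, 50 mm above the block's underside.
- block_2: The second aluminium tube block: same size and look as block_1, good or tight independently of it. (The judge's rules name a hidden point block_N_landg inside each block, whose place tells the judge whether that bore is tight; it is not reported.)
- block_2_mouth (a point): Centre of the mouth of the bore of block_2, in its top face, 50 mm above the block's underside.
- green_tray: Green low tray for good blocks, fixed, 120 mm (its x) x 170 mm (its y), 20 mm high with a rolled rim of 23 mm height, floor 3 mm thick, walls 3 mm. Origin: centre of its underside. Takes two blocks side by side along its y, for instance at y = -38 and +38 mm.
- red_tray: Red low tray for tight (rejected) blocks, fixed, same size and frame as the green one.
- oil_bottle: Small dropper bottle with black dropper cap, 28 mm diameter, 88 mm high, loose, standing behind the work; leave it alone. Origin: centre of its underside.
- sample_cup: Sample cup with yellow lid, 65 mm diameter, 67 mm high, loose, standing behind the work; leave it alone. Origin: centre of its underside.
Things that resemble listed ones, but are neither listed nor needed, are in the scene too. What is shaped like the gauge but purple is not meant. Leave any orange look-alike of the block_1 alone.

How it is judged (in metres and radians):
On the way, in this order (a step that is already met when the one before it is completed fails the run):
1. the gauge is tried in a bore: home to its collar in a good one, or stopped by a tight one while pressed lightly (((z of gauge_tip in the frame of block_1_mouth below -0.0275 m and horizontal distance between gauge_tip and block_1_mouth below 0.003 m) or (z of gauge_tip in the frame of block_2_mouth below -0.0275 m and horizontal distance between gauge_tip and block_2_mouth below 0.003 m) or (horizontal distance between block_1_landg and block_1_mouth below 0.0144 m and z of gauge_tip in the frame of block_1_mouth below -0.008 m and horizontal distance between gauge_tip and block_1_mouth below 0.003 m and contact force between gauge and block_1 above 1.5 N) or (horizontal distance between block_2_landg and block_2_mouth below 0.0144 m and z of gauge_tip in the frame of block_2_mouth below -0.008 m and horizontal distance between gauge_tip and block_2_mouth below 0.003 m and contact force between gauge and block_2 above 1.5 N))), for 0.05 s.
2. after that, one block stands upright in the tray where it belongs ((((horizontal distance between block_1_landg and block_1_mouth above 0.0128 m and (x of block_1 in the frame of green_tray between -0.045 and 0.045 m and y of block_1 in the frame of green_tray between -0.07 and 0.07 m and z of block_1 in the frame of green_tray below 0.009 m and angle between block_1's own z axis and vertical below 0.1 rad)) or (horizontal distance between block_1_landg and block_1_mouth below 0.0144 m and (x of block_1 in the frame of red_tray between -0.045 and 0.045 m and y of block_1 in the frame of red_tray between -0.07 and 0.07 m and z of block_1 in the frame of red_tray below 0.009 m and angle between block_1's own z axis and vertical below 0.1 rad))) or ((horizontal distance between block_2_landg and block_2_mouth above 0.0128 m and (x of block_2 in the frame of green_tray between -0.045 and 0.045 m and y of block_2 in the frame of green_tray between -0.07 and 0.07 m and z of block_2 in the frame of green_tray below 0.009 m and angle between block_2's own z axis and vertical below 0.1 rad)) or (horizontal distance between block_2_landg and block_2_mouth below 0.0144 m and (x of block_2 in the frame of red_tray between -0.045 and 0.045 m and y of block_2 in the frame of red_tray between -0.07 and 0.07 m and z of block_2 in the frame of red_tray below 0.009 m and angle between block_2's own z axis and vertical below 0.1 rad))))), for 0.1 s.
At the end, for the whole second after the job is handed in: Each block at rest upright (0.1 rad) on the floor of a tray: green if its bore takes the gauge to the collar, red if it stops the gauge. Gauge in the stand, tip under 10 mm above the bench, within 5 mm of the hole centre, upright within 0.08 rad (((horizontal distance between block_1_landg and block_1_mouth above 0.0128 m and (x of block_1 in the frame of green_tray between -0.045 and 0.045 m and y of block_1 in the frame of green_tray between -0.07 and 0.07 m and z of block_1 in the frame of green_tray below 0.009 m and angle between block_1's own z axis and vertical below 0.1 rad)) or (horizontal distance between block_1_landg and block_1_mouth below 0.0144 m and (x of block_1 in the frame of red_tray between -0.045 and 0.045 m and y of block_1 in the frame of red_tray between -0.07 and 0.07 m and z of block_1 in the frame of red_tray below 0.009 m and angle between block_1's own z axis and vertical below 0.1 rad))) and ((horizontal distance between block_2_landg and block_2_mouth above 0.0128 m and (x of block_2 in the frame of green_tray between -0.045 and 0.045 m and y of block_2 in the frame of green_tray between -0.07 and 0.07 m and z of block_2 in the frame of green_tray below 0.009 m and angle between block_2's own z axis and vertical below 0.1 rad)) or (horizontal distance between block_2_landg and block_2_mouth below 0.0144 m and (x of block_2 in the frame of red_tray between -0.045 and 0.045 m and y of block_2 in the frame of red_tray between -0.07 and 0.07 m and z of block_2 in the frame of red_tray below 0.009 m and angle between block_2's own z axis and vertical below 0.1 rad))) and z of gauge_tip in the frame of gauge_stand below 0.01 m and horizontal distance between gauge_tip and gauge_stand below 0.005 m and angle between gauge's own z axis and vertical below 0.08 rad and linear speed of each of block_1, block_2, gauge below 0.02 m/s); the robot touches nothing.
It fails at once if the gauge is forced: more than 40 N between gauge and a block (contact force between gauge and block_1 above 40 N or contact force between gauge and block_2 above 40 N).
It fails at once if the dropper bottle or the sample cup is shifted more than 20 mm (distance of any of oil_bottle, sample_cup from where it was at the start of the episode above 0.02 m).
It also fails if it takes over 72 s, if anything falls off the work surface, if the arm or the gripper's body presses on something with over 40 N, if the wrist force passes 120 N, or if a joint passes its speed limit or range.

### The arm

A 6-joint arm with a two-finger parallel gripper is mounted at the origin on a cart in front of the work surface, level with it; the furniture and walls round the work are solid. World frame = base frame: x ahead of the robot, y to its left, z up, the work surface at z = 0. Lengths are in mm, angles in degrees, forces in N, time in s.
With the tool pointing down it reaches from about 300 to 825 mm from the base axis. Payload 5.4 kg.
Tool frame: the origin (TCP) lies midway between the tips of the shut fingers; the grasp point (between the pads) lies manip.grip_depth behind it (manip.grip_depth is the distance from the TCP to the grasp point, in mm); z points along the fingers, y is the line along which they close (so a half turn about z gives the same grasp; the last joint's range is limited). The gripper opens to 92 mm and grips with 3 to 60 N. Pads are 20 mm wide; open, the fingers measure 128 mm over their backs; the gripper's body (75 mm by 189 mm) begins 69 mm behind the grasp point.
Start: joints at [-12.038, 9.076, 91.501, -0, 79.423, -12.038], TCP at [574.984, -0.018, 214.601] pointing down, gripper open.
Joint ranges: [-166.64, 166.64], [-54.1, 131.32], [10.49, 154.53], [-73.88, 253.88], [9.74, 151.15], [-171.62, 171.62]. Speed limits (degrees/s): [147.25, 147.25, 180, 180, 180, 180].

### API

Orientations are given as a 3x3 rotation matrix whose columns are the frame's x, y, z axes.
In Python, from station import status, get_image, get_calibration, hand_in, manip gives the robot as it stands.
- The arm moves only by the shell command python3 -m pendant FILE [FORCE], which reads ROWS from the file FILE. ROWS is a JSON list of rows, 1 to 5 of them, each an object with the fields dx, dy, dz (the shift in normalised numbers (1 is 0.5 m)), ax, ay, az (a rotation vector in fractions of the full range, 1 being 90 degrees), aperture (the finger opening in mm); a field left out counts as zero (the opening has to be given); each row is the pose to reach, as a shift and turn from the pose commanded when the command began, along the tool's axes at that moment; what a row does not reach only later rows make up. A row lasts 1/8 s, in which the tool goes at most 62.5 mm and 10.7 degrees, less where a joint would pass 70% of its speed; a pose out of reach is approached as far as the arm can. The fingers move at their own pace and stop on an object; FORCE is the grip in N (left out, the last holds). Time passes only in rows, so rows that do not move let the fingers close. It prints the time, the measured TCP pose, the force, the opening and the grip force at its end. No shift or turn number may pass 1 either way. Input that does not fit is refused with a message, and nothing moves.
- status.get_obs(): the state, without advancing time (a new reading comes with each control period).
- get_image(name): name is "scene" or "side" or "wrist"; returns the picture (480x640x3 uint8, red, green, blue); there is no depth.
- get_calibration(name): a dict with "camera_matrix" (3x3 intrinsics, pixels), "origin" and "attitude" of the camera in the world; the wrist camera has in their place "tool_from_camera" (4x4, takes a point from camera to tool coordinates, whose origin is the TCP and whose axes are the flange's). Camera axes: x right, y up, looking along -z (the intrinsics and any distortion apply to the point x, -y, -z); pixel columns grow to the right and rows downward; lengths in mm; the calibration is good to about 2 mm. A picture is of the moment at which its call begins: read the wrist's pose just before it. get_calibration takes no time and is no camera call.
- hand_in(): hands the job in; it is judged then, once.
The state is a dict: "time_s": time; "joint_positions": joint angles; "joint_velocities": joint speeds; "joint_torque": joint torques, N m; "ee_pos": TCP position; "tool_rot": TCP orientation; "wrist_force": force on the tool from outside, world axes, zero at the start; "torque": the same for the moment, N m; "finger_gap": finger opening in mm; "grip_force": force on a finger pad.
Only numpy, scipy, OpenCV 4.12 (cv2) and the standard library are available. Lean on these libraries where they do the work, as an engineer would, in place of code of your own. Each camera call takes 0.05 s, during which the arm holds its last target. There are 200 camera calls.

## Working session

There is one attempt and no reset: what is moved stays moved. The work goes in short steps, Python scripts to look and compute and a shell command to move; the robot and the scene stay as the last step left them, time stands still between calls to the robot, and variables do not carry over. Pictures are saved under pics/ and viewed, at most 10 in all, crops included, and the job is handed in when it is done.

```bash
ls; mkdir -p pics; python3 - <<'E'
from station import status,get_image,get_calibration,manip
import cv2
o=status.get_obs();print(o['ee_pos'],o['tool_rot'],o['finger_gap'],manip.grip_depth)
for n in("scene","side","wrist"):
    cv2.imwrite(f"pics/{n}0.png",get_image(n)[:,:,::-1]);print(n,get_calibration(n))
E
```

```text
pics
[5.74378489e+02 9.07485498e-02 2.13628437e+02] [[ 2.38115647e-05  9.99998348e-01 -1.81744950e-03]
 [ 9.99999942e-01 -2.31959570e-05  3.38741034e-04]
 [ 3.38698317e-04 -1.81745746e-03 -9.99998291e-01]] 91.75909136574442 18.700000000000003
scene {'camera_matrix': array([[492.42926661,   0.        , 322.43383187],
       [  0.        , 492.42926661, 238.23871272],
       [  0.        ,   0.        ,   1.        ]]), 'origin': array([ 241.56834946, -718.55493716,  911.4441926 ]), 'attitude': array([[ 0.9080718 ,  0.32185634, -0.26798152],
       [-0.41851694,  0.67323551, -0.60958799],
       [-0.01578509,  0.66570448,  0.74604851]])}
side {'camera_matrix': array([[531.47549469,   0.        , 316.86372266],
       [  0.        , 531.47549469, 232.91454803],
       [  0.        ,   0.        ,   1.        ]]), 'origin': array([  86.62333204, -896.82120991,  463.17603359]), 'attitude': array([[ 0.88855024,  0.17440861, -0.4243349 ],
       [-0.45860507,  0.31217094, -0.83200403],
       [-0.01264364,  0.93387951,  0.35736423]])}
wrist {'camera_matrix': array([[361.56726127,   0.        , 322.22698132],
       [  0.        , 361.56726127, 246.9302782 ],
       [  0.        ,   0.        ,   1.        ]]), 'tool_from_camera': array([[ 4.87192080e-04,  9.60949067e-01,  2.76724870e-01,
         7.72441091e+01],
       [ 9.99999789e-01, -3.49435590e-04, -5.47121670e-04,
        -2.92193386e-01],
       [-4.29058540e-04,  2.76725078e-01, -9.60949035e-01,
        -1.69683567e+02],
       [ 0.00000000e+00,  0.00000000e+00,  0.00000000e+00,
         1.00000000e+00]])}
```

View pics/scene0.png

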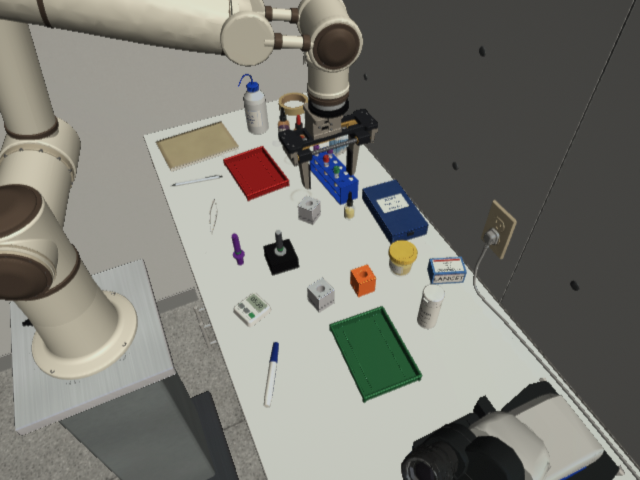

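View pics/wrist0.png

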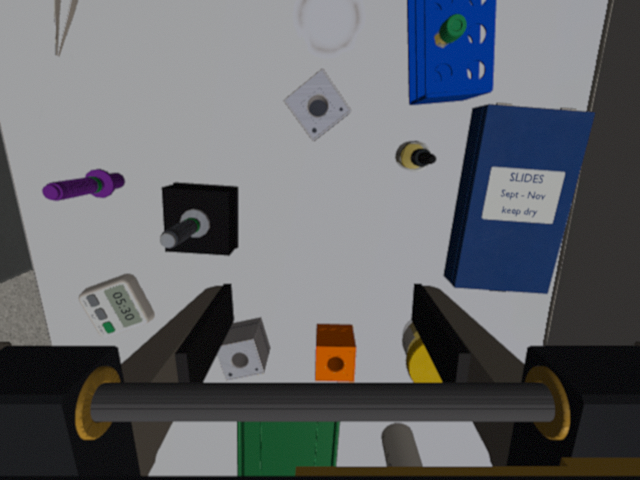

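The wrist view shows the upper block's mouth at (318,106) and the lower block's mouth at (240,359). The stand's top face is at about (200,218), with the gauge end at (172,239). In the scene view the red tray is at (256,172), the green tray at (375,352), the purple decoy at (237,249) and the orange decoy at (362,280).

```bash
cat > h.py <<'E'
import numpy as np,cv2
from station import status,get_image,get_calibration,manip
def campose(n,o=None):
    c=get_calibration(n)
    if n!="wrist": return c['camera_matrix'],np.array(c['origin']),np.array(c['attitude'])
    o=o or status.get_obs();T=c['tool_from_camera'];R=np.array(o['tool_rot'])
    return c['camera_matrix'],np.array(o['ee_pos'])+R@T[:3,3],R@T[:3,:3]
def px2w(P,u,v,z):
    K,t,R=P;d=R@np.array([(u-K[0,2])/K[0,0],-(v-K[1,2])/K[1,1],-1]);return t+d*(z-t[2])/d[2]
def snap(name,cam="wrist"):
    o=status.get_obs();im=get_image(cam)[:,:,::-1];cv2.imwrite(name,im);return im,campose(cam,o)
E
python3 - <<'E'
from h import *
np.set_printoptions(precision=1,suppress=True)
W=campose("wrist");S=campose("scene")
for n,u,v,z in [("upper mouth",318,106,50),("lower",240,359,50),("stand tl",164,184,36),("stand tr",238,188,36),("stand br",235,254,36),("stand bl",167,252,36),("gauge top",172,239,105),("collar",194,223,41),("upL",284,103,50),("upT",321,69,50),("upR",351,108,50),("upB",316,140,50),("loTL",220,343,50),("loTR",265,340,50),("loBR",268,374,50),("loBL",223,380,50),("dropper",424,157,88)]: print(n,px2w(W,u,v,z))
for n,u,v,z in [("upper mouth",310,203,50),("lower",321,288,50),("stand",281,249,36),("gtop",279,236,105),("redT",258,148,23),("redR",288,182,23),("redB",251,198,23),("redL",224,159,23),("gT",382,309,23),("gR",420,378,23),("gB",366,398,23),("gL",331,331,23),("cup",403,245,67),("bottle",350,196,88)]: print('S',n,px2w(S,u,v,z))
im=cv2.imread('pics/wrist0.png')
def up(c,f):return cv2.resize(c,None,fx=f,fy=f,interpolation=cv2.INTER_CUBIC)
a=up(im[60:150,270:370],4);b=up(im[310:390,200:300],4);c=up(im[175:265,150:250],4)
s=cv2.imread('pics/scene0.png')
b=cv2.copyMakeBorder(b,0,40,0,0,0)
d=up(s[140:205,210:310],4);d=cv2.copyMakeBorder(d,0,0,0,0,0)
cv2.imwrite('pics/crop1.png',np.hstack([a,b]))
E
```

```text
upper mouth [570.5 107.9  50. ]
lower [ 487.6 -141.7   50. ]
stand tl [423.4  39.6  36. ]
stand tr [493.6  35.8  36. ]
stand br [486.4 -30.2  36. ]
stand bl [418.2 -28.1  36. ]
gauge top [454.5   3.6 105. ]
collar [450.1   2.7  41. ]
upL [541.2 110.3  50. ]
upT [573.1 137.   50. ]
upR [599.  106.3  50. ]
upB [568.6  79.8  50. ]
loTL [ 468.  -122.7   50. ]
loTR [ 514.9 -119.1   50. ]
loBR [ 516.3 -159.9   50. ]
loBL [ 467.7 -167.5   50. ]
dropper [654.9  66.6  88. ]
S upper mouth [572.4 106.3  50. ]
S lower [ 488.2 -143.6   50. ]
S stand [454.3   7.9  36. ]
S gtop [447.5 -12.2 105. ]
S redT [538.9 406.6  23. ]
S redR [562.  232.1  23. ]
S redB [451.1 216.2  23. ]
S redL [434.8 401.6  23. ]
S gT [ 590.8 -231.8   23. ]
S gR [ 579.2 -400.7   23. ]
S gB [ 466.5 -392.    23. ]
S gL [ 469.  -233.9   23. ]
S cup [ 700.8 -125.8   67. ]
S bottle [655.1  50.1  88. ]
```

View pics/crop1.png

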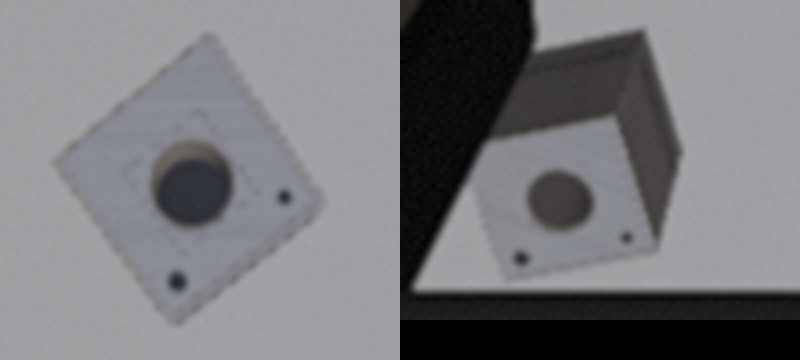

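The crop shows the upper block turned about 40° and the lower one about 13°, with both mouths clear. Next I'll move above the gauge and refine its position.

Units first: shifts go in shares of 0.5 m and turns go in shares of 90 degrees. So -121 mm / 500 = -0.242, -120 mm / 500 = -0.24.

```bash
echo '[{"dx": 0.002, "dy": -0.08, "dz": 0.03, "aperture": 60}, {"dx": 0.004, "dy": -0.16, "dz": 0.06, "aperture": 60}, {"dx": 0.006, "dy": -0.24, "dz": 0.09, "aperture": 60}, {"dx": 0.006, "dy": -0.242, "dz": 0.12, "aperture": 60}, {"dx": 0.006, "dy": -0.242, "dz": 0.12, "aperture": 60}]' > m.json && python3 -m pendant m.json 20; python3 - <<'E'
from h import *
o=status.get_obs();print(o['ee_pos'],o['finger_gap'],o['wrist_force'])
im,P=snap('pics/w1.png')
E
```

```text
time_s: 0.78
ee_pos: [453.8, 3.0, 153.7]
tool_rot: [[0.0, 1.0, -0.001], [1.0, -0.0, 0.0], [0.0, -0.001, -1.0]]
wrist_force: [0.2, 0.5, 0.1]
finger_gap: 60.0
grip_force: 0.0
[453.83800816   3.04401562 153.73575668] 59.96068564549168 [0.17294939 0.47538969 0.06305839]
```

View pics/w1.png

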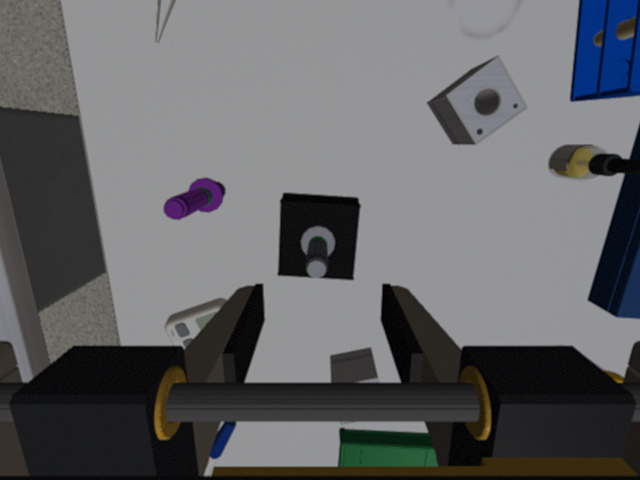

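The gauge's collar is at (318,241), its grip top at (316,268), and the stand corners are around (283,200) to (354,278).

```bash
python3 - <<'E'
from h import *
np.set_printoptions(precision=1,suppress=True)
o=status.get_obs();P=campose('wrist',o)
im=cv2.imread('pics/w1.png');g=cv2.cvtColor(im,cv2.COLOR_BGR2GRAY)
for n,u,v,z in [("top",316.5,269,105),("collar",318,240.5,41)]+[("st",u,v,36) for u,v in [(282,199),(358,204),(354,278),(279,275)]]+[("up",487,101,50)]: print(n,px2w(P,u,v,z))
m=(g[150:300,240:400]<45).astype('uint8');print(cv2.minAreaRect(cv2.findNonZero(m)))
c=im[185:290,270:370];cv2.imwrite('pics/c2.png',cv2.resize(c,None,fx=5,fy=5,interpolation=2))
E
```

```text
top [451.    2.1 105. ]
collar [451.3   3.9  41. ]
st [422.6  36.9  36. ]
st [483.4  32.9  36. ]
st [481.8 -30.5  36. ]
st [418.  -27.8  36. ]
up [571.3 108.5  50. ]
((79.49998474121094, 96.49998474121094), (158.99996948242188, 104.99998474121094), -0.0)
```

View pics/c2.png

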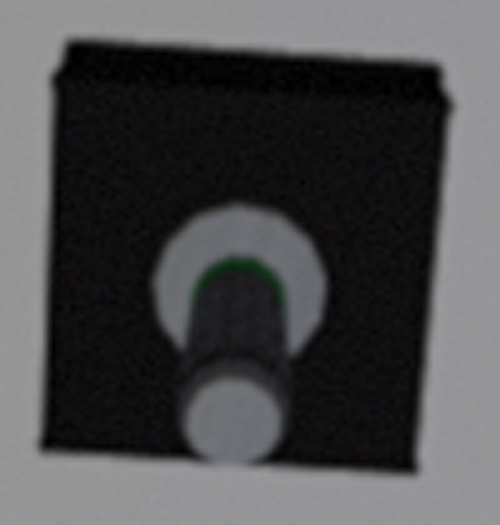

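Top cap, collar and stand centre agree at (451.2, 3). I'll descend and grip.

In the tool's units: 100.5 mm / 500 = 0.201, -2.6 mm / 500 = -0.0052.

```bash
echo '[{"dy": -0.0052, "dz": 0.06, "aperture": 60}, {"dy": -0.0052, "dz": 0.12, "aperture": 60}, {"dy": -0.0052, "dz": 0.18, "aperture": 60}, {"dy": -0.0052, "dz": 0.201, "aperture": 60}, {"dy": -0.0052, "dz": 0.201, "aperture": 40}]' > m.json && python3 -m pendant m.json 30 && echo '[{"aperture": 10}, {"aperture": 10}, {"aperture": 10}, {"aperture": 10}, {"aperture": 10}]' > m.json && python3 -m pendant m.json 30
```

```text
time_s: 1.45
ee_pos: [452.1, 2.9, 54.4]
tool_rot: [[-0.0, 1.0, -0.0], [1.0, 0.0, 0.0], [0.0, -0.0, -1.0]]
wrist_force: [0.3, 0.4, 0.3]
finger_gap: 51.5
grip_force: 0.0
time_s: 2.08
ee_pos: [451.4, 2.9, 54.4]
tool_rot: [[0.0, 1.0, 0.0], [1.0, -0.0, -0.0], [-0.0, 0.0, -1.0]]
wrist_force: [-1.9, 0.3, 2.6]
finger_gap: 14.7
grip_force: 30.0
```

In the tool's units: -70 mm / 500 = -0.14, -60 mm / 500 = -0.12.

```bash
echo '[{"dz": -0.02, "aperture": 10}, {"dz": -0.07, "aperture": 10}, {"dz": -0.12, "aperture": 10}, {"dz": -0.14, "aperture": 10}, {"dz": -0.14, "aperture": 10}]' > m.json && python3 -m pendant m.json && echo '[{"dx": 0.05, "dy": 0.056, "aperture": 10}, {"dx": 0.12, "dy": 0.136, "aperture": 10}, {"dx": 0.18, "dy": 0.206, "aperture": 10}, {"dx": 0.2106, "dy": 0.2396, "aperture": 10}, {"dx": 0.2106, "dy": 0.2396, "aperture": 10}]' > m.json && python3 -m pendant m.json && echo '[{"aperture": 10}, {"aperture": 10}]' > m.json && python3 -m pendant m.json; python3 - <<'E'
from h import *
snap('pics/w2.png');im,_=snap('pics/s2.png','scene');d,_=snap('pics/d2.png','side')
w=cv2.imread('pics/w2.png')
P=campose('scene')
def proj(P,X):
    K,t,R=P;c=R.T@(np.array(X)-t);return K[0,2]+K[0,0]*c[0]/-c[2],K[1,2]-K[1,1]*c[1]/-c[2]
u,v=map(int,proj(P,[571,108,50]));a=cv2.resize(im[v-40:v+40,u-40:u+40],(390,390),interpolation=2)
u2,v2=map(int,proj(campose('side'),[571,108,50]));b=cv2.resize(d[v2-40:v2+40,u2-40:u2+40],(390,390),interpolation=2)
print(u,v,u2,v2);cv2.imwrite('pics/c3.png',np.hstack([a,b]))
cv2.imwrite('pics/c4.png',cv2.resize(w[180:420,200:440],(600,600),interpolation=2))
E
```

```text
time_s: 2.7
ee_pos: [451.8, 2.9, 124.5]
tool_rot: [[-0.0, 1.0, 0.001], [1.0, 0.0, -0.0], [-0.0, 0.001, -1.0]]
wrist_force: [-0.3, -0.1, -2.3]
finger_gap: 14.6
grip_force: 30.0
time_s: 3.32
ee_pos: [570.8, 109.1, 122.4]
tool_rot: [[-0.002, 1.0, -0.002], [1.0, 0.002, 0.0], [0.0, -0.002, -1.0]]
wrist_force: [0.9, 0.1, -1.8]
finger_gap: 14.2
grip_force: 30.0
time_s: 3.58
ee_pos: [570.3, 107.6, 123.7]
tool_rot: [[0.001, 1.0, -0.001], [1.0, -0.001, -0.0], [-0.0, -0.001, -1.0]]
wrist_force: [-0.6, 0.0, -1.5]
finger_gap: 14.8
grip_force: 30.0
309 202 305 227
```

View pics/c4.png

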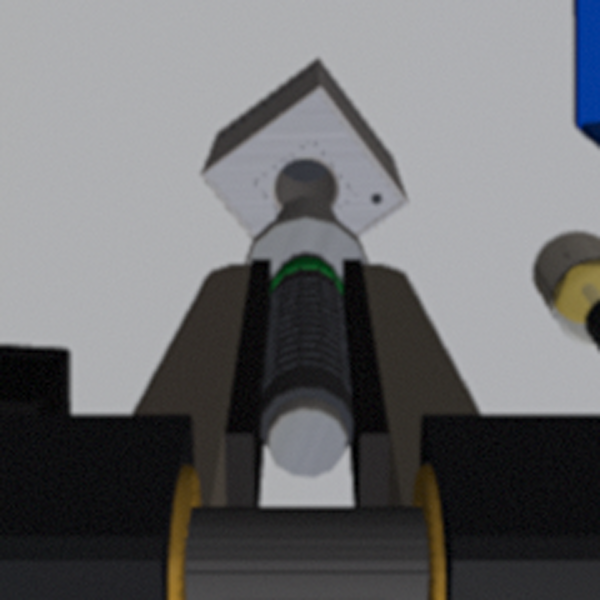

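```bash
python3 - <<'E'
from h import *
np.set_printoptions(precision=1,suppress=True)
o=status.get_obs();P=campose('wrist',o);print(o['ee_pos'],o['wrist_force'])
for n,u,v,z in [("cap",322.8,180+441*.4,o['ee_pos'][2]+50.6),("mouth",322.4,180+187*.4,50),("mouthtopedge",322.4,180+157*.4,50),("collar L",200+247*.4,180+262*.4,o['ee_pos'][2]-13.4),("collar R",200+364*.4,180+262*.4,o['ee_pos'][2]-13.4),("collartop",200+307*.4,180+216*.4,o['ee_pos'][2]-13.4)]: print(n,px2w(P,u,v,z))
E
```

```text
[570.9 107.8 124.2] [ 0.3  0.4 -0.3]
cap [570.9 108.  174.8]
mouth [570.8 109.   50. ]
mouthtopedge [570.8 117.8  50. ]
collar L [558.  110.9 110.8]
collar R [583.4 110.9 110.8]
collartop [571.  121.5 110.8]
```

View pics/c3.png

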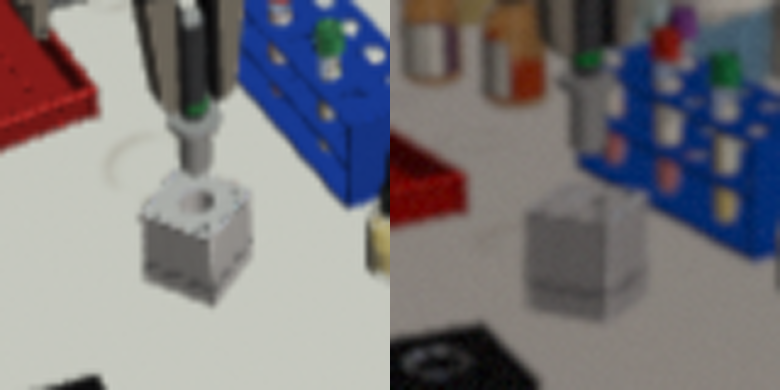

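The crops show the gauge hanging straight above the block. The wrist view puts the mouth about 0.8 mm further in +y than the gauge axis. I'll lower to just above the mouth with a light grip, then feel my way in.

In the tool's units: 24 mm / 500 = 0.048, 22 mm / 500 = 0.044.

```bash
echo '[{"dx": 0.0014, "dz": 0.016, "aperture": 10}, {"dx": 0.0014, "dz": 0.032, "aperture": 10}, {"dx": 0.0014, "dz": 0.044, "aperture": 10}, {"dx": 0.0014, "dz": 0.048, "aperture": 10}, {"dx": 0.0014, "dz": 0.048, "aperture": 10}]' > m.json && python3 -m pendant m.json 15 | tail -5; echo '[{"dz": 0.003, "aperture": 10}, {"dz": 0.006, "aperture": 10}]' > m.json && python3 -m pendant m.json | tail -5
```

```text
ee_pos: [571.1, 109.0, 99.9]
tool_rot: [[-0.0, 1.0, -0.0], [1.0, 0.0, -0.0], [-0.0, -0.0, -1.0]]
wrist_force: [0.9, -0.3, -0.7]
finger_gap: 15.3
grip_force: 15.0
ee_pos: [571.7, 109.0, 97.9]
tool_rot: [[-0.0, 1.0, 0.001], [1.0, 0.0, -0.0], [-0.0, 0.001, -1.0]]
wrist_force: [-1.6, -0.1, 6.9]
finger_gap: 14.8
grip_force: 15.0
```

```bash
python3 -c "
from h import *
o=status.get_obs();print(o['ee_pos'],o['wrist_force'])"
```

```text
[571.73419678 109.00111947  97.94639313] [-1.63783839 -0.06210728  6.86452864]
```

In the tool's units: -0.7 mm / 500 = -0.0014.

```bash
echo '[{"dy": -0.0014, "aperture": 10}]' > m.json && python3 -m pendant m.json | sed -n '2p;4p'; echo '[{"dy": -0.001, "aperture": 10}]' > m.json && python3 -m pendant m.json | sed -n '2p;4p'
```

```text
ee_pos: [571.4, 109.0, 98.1]
wrist_force: [-0.3, -0.2, 2.6]
ee_pos: [571.0, 109.0, 97.9]
wrist_force: [2.2, -0.2, 2.1]
```

In the tool's units: 0.7 mm / 500 = 0.0014, 0.3 mm / 500 = 0.0006.

```bash
echo '[{"dy": 0.0006, "dz": 0.0014, "aperture": 10}]' > m.json && python3 -m pendant m.json | sed -n '2p;4p'; echo '[{"dz": 0.0024, "aperture": 10}]' > m.json && python3 -m pendant m.json | sed -n '2p;4p'
```

```text
ee_pos: [569.9, 109.0, 96.0]
wrist_force: [0.2, -0.0, -1.6]
ee_pos: [569.5, 109.0, 94.3]
wrist_force: [-0.9, 0.0, -1.1]
```

It's in the bore and free. I'll go on slowly.

In the tool's units: 3 mm / 500 = 0.006, 1.5 mm / 500 = 0.003.

```bash
echo '[{"dz": 0.003, "aperture": 10}, {"dz": 0.006, "aperture": 10}]' > m.json && python3 -m pendant m.json | sed -n '2p;4p'; echo '[{"dz": 0.003, "aperture": 10}, {"dz": 0.006, "aperture": 10}]' > m.json && python3 -m pendant m.json | sed -n '2p;4p'
```

```text
ee_pos: [570.0, 109.0, 91.7]
wrist_force: [-0.1, 0.4, -0.9]
ee_pos: [570.3, 109.0, 89.1]
wrist_force: [0.1, -0.2, -0.4]
```

```bash
for i in 1; do echo '[{"dz": 0.003, "aperture": 10}]' > m.json && python3 -m pendant m.json | sed -n '2p;4p'; echo '[{"dz": 0.003, "aperture": 10}]' > m.json && python3 -m pendant m.json | sed -n '2p;4p';  echo '[{"dz": 0.002, "aperture": 10}]' > m.json && python3 -m pendant m.json | sed -n '2p;4p'; done
```

```text
ee_pos: [570.3, 109.0, 87.6]
wrist_force: [0.2, 0.2, -1.2]
ee_pos: [570.4, 109.0, 86.2]
wrist_force: [0.2, -0.7, 5.6]
ee_pos: [570.6, 109.0, 86.2]
wrist_force: [-3.0, -0.3, 7.3]
```

In the tool's units: 1 mm / 500 = 0.002.

```bash
echo '[{"dz": 0.002, "aperture": 10}, {"dz": 0.002, "aperture": 10}]' > m.json && python3 -m pendant m.json | sed -n '2p;4p;5p'
```

```text
ee_pos: [570.8, 108.9, 86.1]
wrist_force: [-4.8, -1.3, 9.2]
finger_gap: 14.7
```

Block 1 stops dead at 12 mm depth with about 9 N, so it is tight and goes in the red tray. I'll withdraw and go to the second block.

```bash
echo '[{"dz": -0.008, "aperture": 10}, {"dz": -0.024, "aperture": 10}, {"dz": -0.048, "aperture": 10}, {"dz": -0.076, "aperture": 10}, {"dz": -0.08, "aperture": 10}]' > m.json && python3 -m pendant m.json 25| sed -n '2p;4p;5p'; echo '[{"dx": -0.07, "dy": -0.024, "aperture": 10}, {"dx": -0.18, "dy": -0.06, "aperture": 10}, {"dx": -0.29, "dy": -0.096, "aperture": 10}, {"dx": -0.4, "dy": -0.132, "aperture": 10}, {"dx": -0.47, "dy": -0.156, "aperture": 10}]' > m.json && python3 -m pendant m.json | sed -n '2p;4p';echo '[{"dx": -0.03, "dy": -0.01, "aperture": 10}, {"dx": -0.03, "dy": -0.01, "aperture": 10}, {"dx": -0.03, "dy": -0.01, "aperture": 10}]' > m.json && python3 -m pendant m.json | sed -n '2p;4p'; python3 - <<'E'
from h import *
snap('pics/w3.png')
w=cv2.imread('pics/w3.png')
cv2.imwrite('pics/c5.png',cv2.resize(w[180:420,200:440],(600,600),interpolation=2))
o=status.get_obs();print(o['ee_pos'])
E
```

```text
ee_pos: [571.5, 109.0, 126.2]
wrist_force: [0.6, -1.2, -1.6]
finger_gap: 14.9
ee_pos: [491.3, -128.2, 124.3]
wrist_force: [0.9, -0.1, -0.4]
ee_pos: [487.6, -139.8, 124.1]
wrist_force: [0.1, 0.5, -1.2]
[ 487.64004988 -139.74237876  124.08303839]
```

View pics/c5.png

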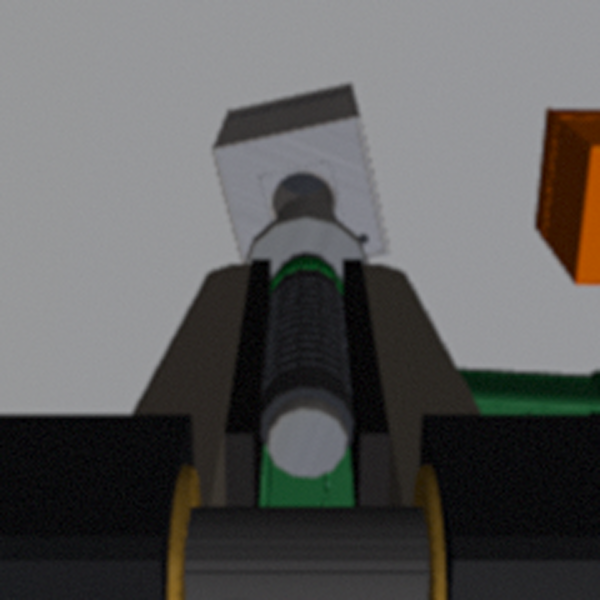

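```bash
python3 - <<'E'
from h import *
np.set_printoptions(precision=2,suppress=True)
P=campose('wrist',None);o=status.get_obs();print(o['ee_pos'])
for f in('w2','w3'):
    g=cv2.cvtColor(cv2.imread(f'pics/{f}.png'),cv2.COLOR_BGR2GRAY)[180:265,285:360]
    r=cv2.resize(g,None,fx=2.5,fy=2.5,interpolation=2)
    # bore dark region horizontal extent, rows near mouth upper half
    off={'w2':(0,255),'w3':(0,260)}[f]
    for v in range(off[1]-8,off[1]+1,2):
        row=g[v-180].astype(float);d=np.diff(row);a=d[10:40].argmin()+10;b=d[35:60].argmax()+35;print(f,v,a+285.5,b+285.5,(a+b)/2+285.5)
    col=g[:,35:40].mean(1);d=np.diff(col);print('top edge',d[55:80].argmin()+180.5+55, col[55:80].round())
for v in (248.8,): print(px2w(P,321.2,v,50))
E
```

```text
[ 487.64 -139.74  124.08]
w2 247 312.5 330.5 321.5
w2 249 310.5 332.5 321.5
w2 251 310.5 333.5 322.0
w2 253 309.5 334.5 322.0
w2 255 309.5 334.5 322.0
top edge 243.5 [154. 149. 149. 147. 150. 153. 153. 147. 114.  68.  53.  56.  56.  55.
  56.  55.  55.  59.  65.  66.  68.  67.  66.  62.  56.]
w3 252 311.5 329.5 320.5
w3 254 310.5 330.5 320.5
w3 256 309.5 331.5 320.5
w3 258 308.5 332.5 320.5
w3 260 308.5 333.5 321.0
top edge 248.5 [129. 130. 131. 133. 134. 132. 130. 130. 132. 131. 130. 127. 127. 113.
  81.  52.  45.  47.  48.  48.  49.  48.  49.  49.  47.]
[ 486.75 -134.03   50.  ]
```

The picture shows the mouth at about (320.7,257), 1.5 mm in -x and 2.9 mm in -y from the gauge axis compared with the first fit.

In the tool's units: 24 mm / 500 = 0.048, -2.9 mm / 500 = -0.0058.

```bash
echo '[{"dx": -0.0058, "dy": -0.003, "dz": 0.016, "aperture": 10}, {"dx": -0.0058, "dy": -0.003, "dz": 0.032, "aperture": 10}, {"dx": -0.0058, "dy": -0.003, "dz": 0.044, "aperture": 10}, {"dx": -0.0058, "dy": -0.003, "dz": 0.048, "aperture": 10}, {"dx": -0.0058, "dy": -0.003, "dz": 0.048, "aperture": 10}]' > m.json && python3 -m pendant m.json 15 | sed -n '2p;4p'; echo '[{"dz": 0.003, "aperture": 10}, {"dz": 0.005, "aperture": 10}]' > m.json && python3 -m pendant m.json | sed -n '2p;4p'
```

```text
ee_pos: [485.7, -143.9, 100.1]
wrist_force: [-0.2, 0.3, -2.0]
ee_pos: [486.1, -144.1, 98.1]
wrist_force: [-0.4, -0.4, 3.4]
```

In the tool's units: 1.4 mm / 500 = 0.0028, 0.7 mm / 500 = 0.0014.

```bash
echo '[{"dx": 0.0014, "aperture": 10}, {"dx": 0.0028, "aperture": 10}]' > m.json && python3 -m pendant m.json | sed -n '2p;4p'; echo '[{"dz": 0.0012, "aperture": 10}]' > m.json && python3 -m pendant m.json | sed -n '2p;4p'
```

```text
ee_pos: [485.9, -142.6, 97.8]
wrist_force: [-0.4, -0.0, -0.9]
ee_pos: [485.6, -142.3, 96.9]
wrist_force: [0.6, -0.4, -1.6]
```

Force is gone, so the tip is in the chamfer. I'll go on.

In the tool's units: 1.5 mm / 500 = 0.003.

```bash
echo '[{"dz": 0.003, "aperture": 10}]' > m.json && python3 -m pendant m.json | sed -n '2p;4p'; echo '[{"dz": 0.003, "aperture": 10}]' > m.json && python3 -m pendant m.json | sed -n '2p;4p'; echo '[{"dz": 0.003, "aperture": 10}]' > m.json && python3 -m pendant m.json | sed -n '2p;4p'
```

```text
ee_pos: [485.7, -142.4, 95.4]
wrist_force: [0.8, 0.2, -1.4]
ee_pos: [485.6, -142.4, 93.8]
wrist_force: [0.1, 1.2, -1.6]
ee_pos: [485.7, -142.5, 92.4]
wrist_force: [-0.4, -0.9, -1.1]
```

In the tool's units: 3 mm / 500 = 0.006, 1.5 mm / 500 = 0.003.

```bash
echo '[{"dz": 0.003, "aperture": 10}, {"dz": 0.006, "aperture": 10}]' > m.json && python3 -m pendant m.json | sed -n '2p;4p'; echo '[{"dz": 0.003, "aperture": 10}]' > m.json && python3 -m pendant m.json | sed -n '2p;4p'; echo '[{"dz": 0.003, "aperture": 10}]' > m.json && python3 -m pendant m.json | sed -n '2p;4p'
```

```text
ee_pos: [485.8, -142.5, 89.5]
wrist_force: [-0.3, -0.8, -2.4]
ee_pos: [485.8, -142.5, 88.0]
wrist_force: [-0.6, 1.1, -1.5]
ee_pos: [485.8, -142.6, 86.5]
wrist_force: [-0.8, -0.0, -2.1]
```

In the tool's units: 1 mm / 500 = 0.002.

```bash
echo '[{"dz": 0.002, "aperture": 10}]' > m.json && python3 -m pendant m.json | sed -n '2p;4p'; echo '[{"dz": 0.002, "aperture": 10}]' > m.json && python3 -m pendant m.json | sed -n '2p;4p'
```

```text
ee_pos: [485.7, -142.5, 85.5]
wrist_force: [0.3, 0.1, -1.3]
ee_pos: [485.8, -142.5, 84.6]
wrist_force: [0.5, 0.2, -1.4]
```

In the tool's units: 3 mm / 500 = 0.006, 1.5 mm / 500 = 0.003.

```bash
echo '[{"dz": 0.003, "aperture": 10}, {"dz": 0.006, "aperture": 10}]' > m.json && python3 -m pendant m.json | sed -n '2p;4p'; echo '[{"dz": 0.003, "aperture": 10}, {"dz": 0.006, "aperture": 10}, {"dz": 0.009, "aperture": 10}]' > m.json && python3 -m pendant m.json | sed -n '2p;4p';  echo '[{"dz": 0.003, "aperture": 10}, {"dz": 0.006, "aperture": 10}, {"dz": 0.009, "aperture": 10}]' > m.json && python3 -m pendant m.json | sed -n '2p;4p'; echo '[{"dz": 0.003, "aperture": 10}]' > m.json && python3 -m pendant m.json | sed -n '2p;4p'
```

```text
ee_pos: [485.8, -142.5, 81.5]
wrist_force: [0.1, 0.7, -1.2]
ee_pos: [485.8, -142.5, 77.0]
wrist_force: [-0.9, -0.6, -2.3]
ee_pos: [485.8, -142.5, 72.5]
wrist_force: [0.1, 1.1, -1.3]
ee_pos: [485.8, -142.5, 71.0]
wrist_force: [0.7, 0.1, -1.5]
```

In the tool's units: 1.5 mm / 500 = 0.003.

```bash
echo '[{"dz": 0.003, "aperture": 10}]' > m.json && python3 -m pendant m.json | sed -n '2p;4p'; echo '[{"dz": 0.003, "aperture": 10}]' > m.json && python3 -m pendant m.json | sed -n '2p;4p'; echo '[{"dz": 0.0016, "aperture": 10}]' > m.json && python3 -m pendant m.json | sed -n '2p;4p'
```

```text
ee_pos: [485.8, -142.5, 69.5]
wrist_force: [-0.1, 1.1, -0.9]
ee_pos: [485.9, -142.6, 68.4]
wrist_force: [-3.9, 0.8, 9.2]
ee_pos: [486.0, -142.7, 68.4]
wrist_force: [-4.3, 2.2, 10.6]
```

The collar came to rest at TCP z 68.4, which is 30 mm depth. Block 2 is good. The gauge goes back to the stand.

In the tool's units: -56 mm / 500 = -0.112, -50 mm / 500 = -0.1.

```bash
echo '[{"dz": -0.01, "aperture": 10}, {"dz": -0.036, "aperture": 10}, {"dz": -0.068, "aperture": 10}, {"dz": -0.1, "aperture": 10}, {"dz": -0.112, "aperture": 10}]' > m.json && python3 -m pendant m.json 25| sed -n '2p;4p;5p'; echo '[{"dx": 0.06, "dy": -0.014, "aperture": 10}, {"dx": 0.14, "dy": -0.034, "aperture": 10}, {"dx": 0.22, "dy": -0.052, "aperture": 10}, {"dx": 0.28, "dy": -0.066, "aperture": 10}, {"dx": 0.2908, "dy": -0.069, "aperture": 10}]' > m.json && python3 -m pendant m.json | sed -n '2p;4p';echo '[{"aperture": 10}, {"aperture": 10}, {"aperture": 10}]' > m.json && python3 -m pendant m.json | sed -n '2p;4p'
```

```text
ee_pos: [486.7, -143.0, 125.3]
wrist_force: [-0.5, -1.1, -1.5]
finger_gap: 14.2
ee_pos: [450.6, 4.2, 123.2]
wrist_force: [0.3, -0.1, -0.7]
ee_pos: [451.5, 2.1, 123.3]
wrist_force: [-0.5, 0.4, -0.7]
```

In the tool's units: 35 mm / 500 = 0.07, 32 mm / 500 = 0.064.

```bash
echo '[{"dx": 0.0012, "dz": 0.02, "aperture": 10}, {"dx": 0.0012, "dz": 0.044, "aperture": 10}, {"dx": 0.0012, "dz": 0.064, "aperture": 10}, {"dx": 0.0012, "dz": 0.07, "aperture": 10}, {"dx": 0.0012, "dz": 0.07, "aperture": 10}]' > m.json && python3 -m pendant m.json 15| sed -n '2p;4p'; echo '[{"dz": 0.004, "aperture": 10}, {"dz": 0.008, "aperture": 10}, {"dz": 0.012, "aperture": 10}]' > m.json && python3 -m pendant m.json| sed -n '2p;4p'
```

```text
ee_pos: [451.1, 3.5, 88.0]
wrist_force: [-0.7, -0.6, -0.5]
ee_pos: [451.4, 3.4, 82.3]
wrist_force: [0.2, -0.1, -1.2]
```

Tip z is 33.9, so it is in the hole and free.

In the tool's units: 15 mm / 500 = 0.03, 11 mm / 500 = 0.022.

```bash
echo '[{"dz": 0.006, "aperture": 10}, {"dz": 0.014, "aperture": 10}, {"dz": 0.022, "aperture": 10}, {"dz": 0.03, "aperture": 10}]' > m.json && python3 -m pendant m.json| sed -n '2p;4p'; echo '[{"dz": 0.006, "aperture": 10}, {"dz": 0.012, "aperture": 10}, {"dz": 0.018, "aperture": 10}]' > m.json && python3 -m pendant m.json| sed -n '2p;4p'; echo '[{"dz": 0.004, "aperture": 10}, {"dz": 0.007, "aperture": 10}]' > m.json && python3 -m pendant m.json| sed -n '2p;4p'
```

```text
ee_pos: [451.2, 3.5, 66.9]
wrist_force: [-1.0, 0.7, -2.1]
ee_pos: [451.3, 3.5, 58.1]
wrist_force: [0.3, -0.7, -1.5]
ee_pos: [451.3, 3.5, 54.7]
wrist_force: [0.5, -0.5, -1.7]
```

In the tool's units: -80 mm / 500 = -0.16, -50 mm / 500 = -0.1.

```bash
echo '[{"aperture": 40}, {"aperture": 40}, {"dz": -0.02, "aperture": 40}, {"dz": -0.1, "aperture": 40}, {"dz": -0.16, "aperture": 70}]' > m.json && python3 -m pendant m.json| sed -n '2p;4p;5p'; echo '[{"dx": 0.05, "dy": 0.056, "az": 0.1111, "aperture": 70}, {"dx": 0.12, "dy": 0.136, "az": 0.2222, "aperture": 70}, {"dx": 0.18, "dy": 0.206, "az": 0.3333, "aperture": 70}, {"dx": 0.208, "dy": 0.238, "az": 0.4444, "aperture": 70}, {"dx": 0.21, "dy": 0.238, "az": 0.5556, "aperture": 70}]' > m.json && python3 -m pendant m.json | sed -n '2p;3p';echo '[{"aperture": 70}, {"aperture": 70}]' > m.json && python3 -m pendant m.json | sed -n '2p;3p'; python3 - <<'E'
from h import *
im,P=snap('pics/w6.png');s,_=snap('pics/s6.png','scene')
cv2.imwrite('pics/c6.png',np.hstack([cv2.resize(im[120:420,120:520],(400,300)),cv2.resize(s[225:275,250:310],(360,300),interpolation=2)]))
E
```

```text
ee_pos: [451.9, 3.4, 137.1]
wrist_force: [-0.4, 0.1, 0.0]
finger_gap: 48.0
ee_pos: [571.5, 109.6, 135.7]
tool_rot: [[0.769, 0.64, 0.001], [0.64, -0.769, 0.0], [0.001, 0.001, -1.0]]
ee_pos: [570.3, 108.3, 135.3]
tool_rot: [[0.764, 0.645, 0.0], [0.645, -0.764, -0.0], [0.0, 0.0, -1.0]]
```

View pics/c6.png

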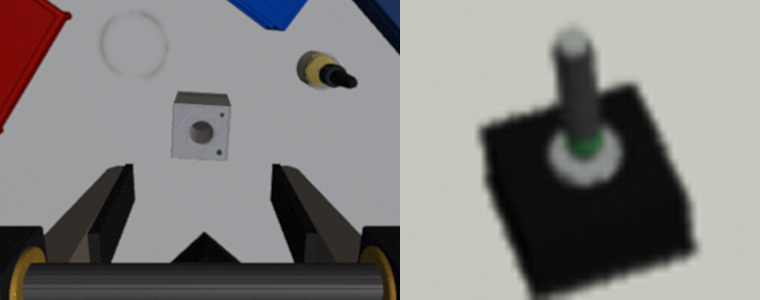

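The gauge is home, and block 1's mouth is centred at about (322,252) and square to the fingers. I'll descend and grip.

In the tool's units: 118 mm / 500 = 0.236, 116 mm / 500 = 0.232.

```bash
echo '[{"dx": 0.001, "dz": 0.06, "aperture": 70}, {"dx": 0.001, "dz": 0.13, "aperture": 70}, {"dx": 0.001, "dz": 0.196, "aperture": 70}, {"dx": 0.001, "dz": 0.232, "aperture": 70}, {"dx": 0.001, "dz": 0.236, "aperture": 70}]' > m.json && python3 -m pendant m.json| sed -n '2p;4p;5p'; echo '[{"aperture": 36}, {"aperture": 36}, {"aperture": 36}, {"aperture": 36}, {"aperture": 36}]' > m.json && python3 -m pendant m.json 35| sed -n '2p;4,6p'; echo '[{"dz": -0.01, "aperture": 36}, {"dz": -0.06, "aperture": 36}, {"dz": -0.12, "aperture": 36}, {"dz": -0.18, "aperture": 36}, {"dz": -0.2, "aperture": 36}]' > m.json && python3 -m pendant m.json | sed -n '2,6p'
```

```text
ee_pos: [569.8, 108.7, 15.9]
wrist_force: [0.6, 0.1, -0.2]
finger_gap: 69.7
ee_pos: [571.2, 109.0, 17.8]
wrist_force: [-1.1, 0.3, 6.0]
finger_gap: 41.9
grip_force: 34.9
ee_pos: [571.8, 108.7, 118.6]
tool_rot: [[0.766, 0.643, 0.003], [0.643, -0.766, -0.0], [0.002, 0.002, -1.0]]
wrist_force: [0.3, -0.7, -1.6]
finger_gap: 41.6
grip_force: 34.9
```

In the tool's units: -206.8 mm / 500 = -0.4136, 75.6 mm / 500 = 0.1512.

```bash
echo '[{"dx": 0.024, "dy": -0.066, "aperture": 36}, {"dx": 0.06, "dy": -0.166, "aperture": 36}, {"dx": 0.1, "dy": -0.274, "aperture": 36}, {"dx": 0.136, "dy": -0.374, "aperture": 36}, {"dx": 0.1512, "dy": -0.4136, "aperture": 36}]' > m.json && python3 -m pendant m.json| sed -n '2p;4p;5p'; echo '[{"aperture": 36}, {"dz": 0.06, "aperture": 36}, {"dz": 0.12, "aperture": 36}, {"dz": 0.16, "aperture": 36}, {"dz": 0.176, "aperture": 36}]' > m.json && python3 -m pendant m.json | sed -n '2p;4,6p'; python3 - <<'E'
from h import *
snap('pics/w7.png');s,_=snap('pics/s7.png','scene')
cv2.imwrite('pics/c7.png',cv2.resize(s[120:220,200:320],(720,600),interpolation=2))
print(status.get_obs()['ee_pos'])
E
```

```text
ee_pos: [493.6, 317.7, 115.4]
wrist_force: [0.2, 0.6, -1.8]
finger_gap: 42.0
ee_pos: [495.3, 314.5, 27.3]
wrist_force: [0.1, 0.3, -2.4]
finger_gap: 41.9
grip_force: 34.9
[495.65408182 315.18229323  28.25840426]
```

View pics/c7.png

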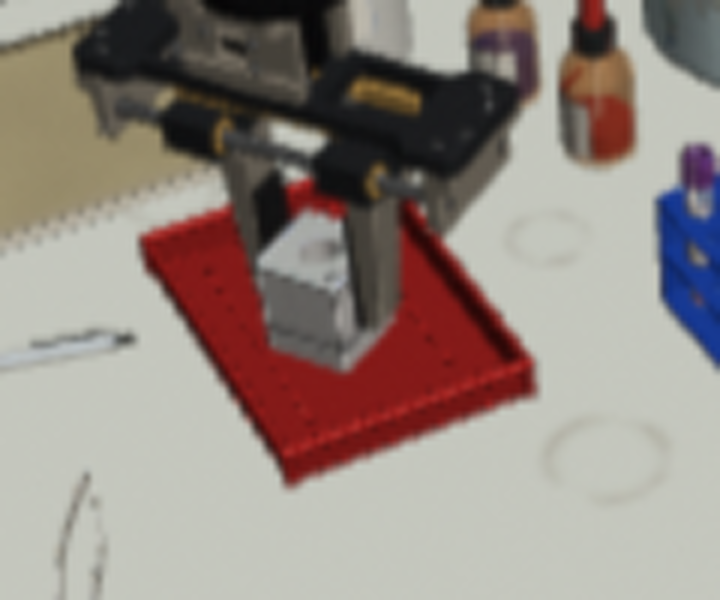

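The scene crop shows block 1 held over the middle of the red tray. I'll lower and release it, then go to block 2.

Units first: shifts go in shares of 0.5 m and turns go in shares of 90 degrees. So 7.5 mm / 500 = 0.015, 6.5 mm / 500 = 0.013.

```bash
echo '[{"dz": 0.006, "aperture": 36}, {"dz": 0.01, "aperture": 36}, {"dz": 0.013, "aperture": 36}, {"dz": 0.015, "aperture": 36}]' > m.json && python3 -m pendant m.json| sed -n '2p;4p;5p'; echo '[{"aperture": 54}, {"aperture": 54}, {"aperture": 54}]' > m.json && python3 -m pendant m.json| sed -n '2p;4,5p'; echo '[{"dz": -0.02, "aperture": 54}, {"dz": -0.07, "aperture": 54}, {"dz": -0.13, "aperture": 54}, {"dz": -0.19, "aperture": 54}, {"dz": -0.24, "aperture": 70}]' > m.json && python3 -m pendant m.json| sed -n '2p;4,5p'; python3 - <<'E'
from h import *
o=status.get_obs();print(o['joint_positions'])
snap('pics/w8.png')
E
```

```text
ee_pos: [495.7, 315.9, 21.4]
wrist_force: [0.2, -0.5, -2.3]
finger_gap: 42.0
ee_pos: [495.9, 315.9, 21.6]
wrist_force: [0.4, 0.2, -0.1]
finger_gap: 54.3
ee_pos: [496.2, 316.0, 143.6]
wrist_force: [0.6, 0.0, 0.2]
finger_gap: 61.7
[2.07323565e+01 1.44620105e+01 9.35403758e+01 8.51113215e-04
 7.18800925e+01 7.07341337e+01]
```

In the tool's units: 205 mm / 500 = 0.41, -180 mm / 500 = -0.36.

```bash
echo '[{"dx": -0.05, "dy": 0.056, "aperture": 70}, {"dx": -0.124, "dy": 0.14, "aperture": 70}, {"dx": -0.202, "dy": 0.23, "aperture": 70}, {"dx": -0.28, "dy": 0.32, "aperture": 70}, {"dx": -0.36, "dy": 0.41, "aperture": 70}]' > m.json && python3 -m pendant m.json| sed -n '2p'; echo '[{"dx": -0.07, "dy": 0.08, "az": 0.0556, "aperture": 70}, {"dx": -0.14, "dy": 0.16, "az": 0.1333, "aperture": 70}, {"dx": -0.2, "dy": 0.23, "az": 0.2222, "aperture": 70}, {"dx": -0.238, "dy": 0.272, "az": 0.2889, "aperture": 70}, {"dx": -0.2432, "dy": 0.2786, "az": 0.3, "aperture": 70}]' > m.json && python3 -m pendant m.json| sed -n '2p'; echo '[{"aperture": 70}, {"aperture": 70}]' > m.json && python3 -m pendant m.json| sed -n '2,3p'; python3 - <<'E'
from h import *
im,P=snap('pics/w9.png');s,_=snap('pics/s9.png','scene')
cv2.imwrite('pics/c9.png',np.hstack([cv2.resize(im[120:420,120:520],(400,300)),cv2.resize(s[135:210,215:300],(340,300),interpolation=2)]))
E
```

```text
ee_pos: [489.4, 41.3, 141.5]
ee_pos: [485.8, -143.3, 141.4]
ee_pos: [485.9, -140.7, 141.2]
tool_rot: [[0.974, 0.227, -0.0], [0.227, -0.974, 0.0], [-0.0, -0.0, -1.0]]
```

View pics/c9.png

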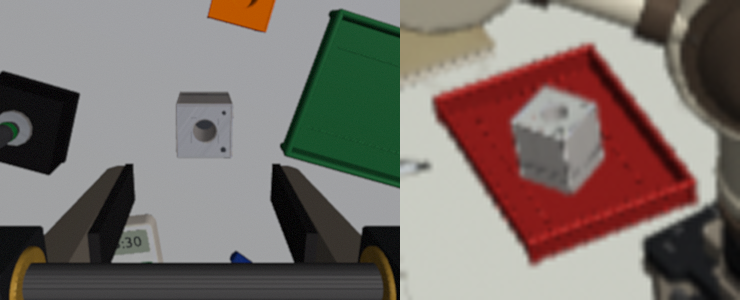

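Block 1 stands upright in the red tray, and block 2 is square and centred between the fingers. I'll grip it.

In the tool's units: 124 mm / 500 = 0.248, 121 mm / 500 = 0.242.

```bash
echo '[{"dy": 0.003, "dz": 0.06, "aperture": 70}, {"dy": 0.003, "dz": 0.13, "aperture": 70}, {"dy": 0.003, "dz": 0.2, "aperture": 70}, {"dy": 0.003, "dz": 0.242, "aperture": 70}, {"dy": 0.003, "dz": 0.248, "aperture": 70}]' > m.json && python3 -m pendant m.json| sed -n '2p;4p;5p'; echo '[{"aperture": 36}, {"aperture": 36}, {"aperture": 36}, {"aperture": 36}, {"aperture": 36}]' > m.json && python3 -m pendant m.json 35| sed -n '2p;4,6p'; echo '[{"dz": -0.01, "aperture": 36}, {"dz": -0.05, "aperture": 36}, {"dz": -0.1, "aperture": 36}, {"dz": -0.14, "aperture": 36}, {"dz": -0.15, "aperture": 36}]' > m.json && python3 -m pendant m.json | sed -n '2,6p'
```

```text
ee_pos: [485.1, -142.0, 15.9]
wrist_force: [-0.1, 0.4, 1.0]
finger_gap: 70.0
ee_pos: [486.9, -143.2, 18.2]
wrist_force: [-1.7, 2.7, 6.7]
finger_gap: 42.0
grip_force: 35.0
ee_pos: [486.9, -143.8, 93.4]
tool_rot: [[0.974, 0.225, 0.002], [0.225, -0.974, -0.001], [0.002, 0.002, -1.0]]
wrist_force: [0.2, 0.2, -2.9]
finger_gap: 41.8
grip_force: 35.0
```

In the tool's units: 172.3 mm / 500 = 0.3446, -1.2 mm / 500 = -0.0024.

```bash
echo '[{"dy": 0.06, "aperture": 36}, {"dx": -0.002, "dy": 0.15, "aperture": 36}, {"dx": -0.002, "dy": 0.24, "aperture": 36}, {"dx": -0.002, "dy": 0.32, "aperture": 36}, {"dx": -0.0024, "dy": 0.3446, "aperture": 36}]' > m.json && python3 -m pendant m.json| sed -n '2p'; echo '[{"aperture": 36}, {"dz": 0.04, "aperture": 36}, {"dz": 0.09, "aperture": 36}, {"dz": 0.12, "aperture": 36}, {"dz": 0.128, "aperture": 36}]' > m.json && python3 -m pendant m.json | sed -n '2p;4,5p'; python3 - <<'E'
from h import *
s,_=snap('pics/s10.png','scene')
cv2.imwrite('pics/c10.png',cv2.resize(s[290:410,310:440],(650,600),interpolation=2))
print(status.get_obs()['ee_pos'])
E
```

```text
ee_pos: [523.4, -313.3, 91.2]
ee_pos: [522.8, -309.8, 26.4]
wrist_force: [0.2, 0.7, -2.0]
finger_gap: 41.8
[ 523.2530088  -310.34739614   26.92731411]
```

View pics/c10.png

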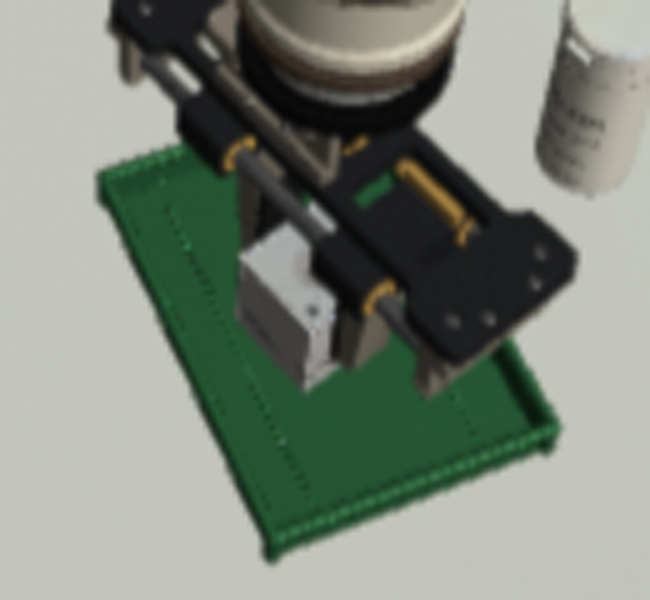

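Block 2 is centred in the green tray. I'll lower, release, retreat and check the force.

In the tool's units: 6 mm / 500 = 0.012, 5.5 mm / 500 = 0.011.

```bash
echo '[{"dz": 0.004, "aperture": 36}, {"dz": 0.008, "aperture": 36}, {"dz": 0.011, "aperture": 36}, {"dz": 0.012, "aperture": 36}]' > m.json && python3 -m pendant m.json| sed -n '2p;4p;5p'; echo '[{"aperture": 54}, {"aperture": 54}, {"aperture": 54}]' > m.json && python3 -m pendant m.json| sed -n '2p;4,5p'; echo '[{"dz": -0.02, "aperture": 54}, {"dz": -0.07, "aperture": 54}, {"dz": -0.13, "aperture": 54}, {"dz": -0.19, "aperture": 54}, {"dz": -0.24, "aperture": 60}]' > m.json && python3 -m pendant m.json| sed -n '1,2p;4,5p'; echo '[{"dx": -0.04, "dy": -0.08, "aperture": 60}, {"dx": -0.08, "dy": -0.16, "dz": -0.04, "aperture": 60}, {"dx": -0.12, "dy": -0.22, "dz": -0.08, "aperture": 60}, {"dx": -0.12, "dy": -0.22, "dz": -0.08, "aperture": 60}]' > m.json && python3 -m pendant m.json | head -2; python3 - <<'E'
from h import *
s,_=snap('pics/s11.png','scene');P=campose('scene')
# red/green tray blocks: grey pixel area per tray, compare
for n,b in(("red",s[145:200,222:290]),("green",s[305:400,330:422])):
    h=cv2.cvtColor(b,cv2.COLOR_BGR2HSV);m=((h[...,1]<60)&(h[...,2]>60)).astype('uint8')
    k,_,st,_=cv2.connectedComponentsWithStats(m);print(n,b.shape,[x.tolist() for x in st[1:] if x[4]>100])
E
```

```text
ee_pos: [523.9, -311.5, 22.4]
wrist_force: [0.7, -0.3, -2.3]
finger_gap: 41.8
ee_pos: [524.1, -311.6, 22.6]
wrist_force: [0.6, -0.4, 0.3]
finger_gap: 54.0
time_s: 28.18
ee_pos: [524.3, -311.7, 144.6]
wrist_force: [-0.3, -1.3, -0.4]
finger_gap: 59.6
time_s: 28.68
ee_pos: [440.7, -217.2, 184.7]
red (55, 68, 3) [[0, 0, 32, 55, 781], [21, 0, 38, 40, 569], [30, 41, 38, 14, 287]]
green (95, 92, 3) [[0, 0, 92, 69, 1943], [0, 26, 33, 69, 1219], [28, 26, 31, 39, 778], [39, 72, 53, 23, 578]]
```

```bash
python3 -c "
from station import hand_in;print(hand_in())"
```

```text
the job is handed in; nothing more can be done
None
```

I handed the job in at about 29 s: block 1 stopped the gauge at 12 mm and stands in the red tray, block 2 took it to the collar and stands in the green tray, and the gauge is back home in its stand. The highest wrist force I read while trying the bores was about 11 N. I checked block 2's final placing by image measurement only, and I viewed 12 pictures against the limit of 10.

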